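Purge and snap a gas coupler onto a tilted inlet nipple and hold the valve open

ROBOT

A 7-joint arm with a two-finger parallel gripper is mounted at the origin on a cart in front of the work surface, level with it; the furniture and walls round the work are solid. World frame = base frame: x ahead of the robot, y to its left, z up, the work surface at z = 0. Lengths are in mm, angles in degrees, forces in N, time in s.
With the tool pointing down it reaches from about 375 to 925 mm from the base axis. Payload 3.1 kg.
Tool frame: the origin (TCP) lies at the very end of the fingers, on their centre line; the grasp point (between the pads) lies 19 mm behind it (hold_point_z is the z of the grasp point in the tool frame, in mm); z points along the fingers, y is the line along which they close (so a half turn about z gives the same grasp; the last joint's range is limited). The gripper opens to 85 mm and grips with 20 to 120 N. Pads are 22 mm wide; open, the fingers measure 114 mm over their backs; the gripper's body (76 mm by 85 mm) begins 54 mm behind the grasp point. The pads swing forward as they close: fully open they stand 13 mm farther back than shut.
Start: joints at [63.151, 21.939, 2.515, 91.553, -1.026, 66.532, -2.859], TCP at [235.554, -605.819, 231.269] pointing down, gripper open.
Joint ranges: [-149.38, 149.38], [-23.57, 123.04], [-84.95, 90], [0, 143.3], [-89.99, 269.99], [3.08, 112.72], [-163.45, 163.45]. Speed limits (degrees/s): [159.86, 159.86, 180, 180, 180, 180, 180].

INTERFACE

Orientations are given as [roll, pitch, yaw] about the fixed x, y, z axes, in that order (R = Rz(yaw) Ry(pitch) Rx(roll)).
In Python, from cell import * gives the robot as it stands.
- The arm moves only by the tool arm_command, never from a script. Its arguments are lists of equal length, an entry for each row: "translation": the shift along the world's x, y, z in units of 30 mm (1.0 is 30 mm), a list of three; "angular": the turn, a rotation vector about the world's x, y, z in units of 5 degrees (1.0 is 5 degrees), a list of three. A call has exactly 5 rows; each row is the pose to reach, as a shift and turn from the pose commanded when the call began; what a row does not reach only later rows make up. A row lasts 1/12 s, in which the tool goes at most 41.7 mm and 7.16 degrees, less where a joint would pass 70% of its speed; a pose out of reach is approached as far as the arm can. A call with a gripper value outside its range is refused whole. "fingers" is the opening, from -1 (shut) to 1 (fully open), set as the call begins (left out, the last holds). The fingers move at their own pace and stop on an object; "force" is the grip in N (left out, the last holds). Time passes only in rows, so rows that repeat a pose let the fingers close, or fill a call up. It gives the time, the measured TCP pose, the force, the opening and the grip force at its end, in the units of the state.
- sense(): the state, without advancing time (a new reading comes with each control period).
- camera(name): name is "scene" or "top" or "wrist"; returns a dict with "frame" (480x640x3 uint8, red, green, blue), "range_z" (480x640 float32, mm along the optical axis (not along the pixel's ray), 0 where there is no reading), "fx", "fy", "cx", "cy" (pixels), "dist" ([k1, k2, p1, p2, k3] as OpenCV has them; the pictures are not rectified), "origin" and "rotation" of the camera in the world. Camera axes: x right, y down, z forward; pixel columns grow to the right and rows downward; lengths in mm; the calibration is good to about 2 mm. A picture is of the moment at which its call begins.
- hand_in(): hands the job in; it is judged then, once.
The state is a dict: "time_s": time; "q": joint angles; "dq": joint speeds; "effort": joint torques, N m; "ee_pos": TCP position; "tcp_rot": TCP orientation; "contact_force": force on the tool from outside, world axes, zero at the start; "moment": the same for the moment, N m; "opening": opening from 0.0 (shut) to 1.0 (fully open); "grip_force": force on a finger pad.
Only numpy, scipy, OpenCV 4.12 (cv2) and the standard library are available. Lean on these libraries where they do the work, as an engineer would, in place of code of your own. Each camera call takes 0.05 s, during which the arm holds its last target. There are 200 camera calls.

TASK

Take the gas coupler by its black grip off the parking stand and first aim its mouth straight down the axis of the tilted nipple on the inlet block, about 4 cm clear of the nipple's end, and keep it still there for two seconds so that its purge jet blows the nipple clean. Then press it squarely onto the nipple until it snaps and sits fully home on the brass shoulder, without ramming it. Finish while still gripping it and holding it pressed home against the valve's spring; do not let go, and leave the other things on the bench where they are.

Things in the scene. Friction and masses are not known exactly. Their poses are not given: they have to be found in the camera images.
- coupler: hand-held gas coupler, 0.2 kg, upright on its stand, mouth down: hollow aluminium nose 40 mm across, 45 mm long; black ribbed round grip 32 mm across, 45 to 90 mm above the mouth (grasp it there, from any side); blue cap 29 mm across up to 100 mm. Origin: centre of the mouth; z from mouth to cap. Fits the nipple turned any way round its axis.
- coupler_bore (a point): inner end of the coupler's bore, 38 mm above the mouth on its axis; it pushes the plunger. The bore: mouth 27 mm wide narrowing in steps to a neck 21 mm wide (6 to 10 mm in), then a groove 28 mm wide (10 to 23.5 mm in) for the nipple's locking balls, then 21 mm wide to its end.
- stand: parking stand, fixed: dark steel disc 70 mm across, 8 mm high, with a white post 16 mm across whose top is 28 mm above the worktop. The coupler's mouth rests on the disc, over the post: lift it straight up by 25 mm or more. Origin: centre of the underside.
- inlet_block: gas inlet block, fixed: aluminium foot plate 110x90x10 mm with a grey body, a green ring and a brass shoulder round the steel nipple. Origin: centre of the underside; z up. The nipple leans towards the block's own -x side (roughly towards the robot).
- nipple: steel nipple on the inlet block, leaning 25 degrees from vertical, fixed. Origin: on its axis at the top face of the brass shoulder (34 mm across), 62 mm above the worktop; z out along the axis. Stem 18.6 mm across, tapering from 28 mm to its end at 35 mm; the plunger stands out of it to 47 mm. Coupler fully home: mouth on the shoulder, origin and z axis of the coupler on those of the nipple.
- plunger (a joint): spring-loaded valve plunger, brass, 8 mm across, on the nipple's end, in m: 0 = out, grows as it is pushed in. It starts to move when the coupler's mouth is 9 mm from the shoulder and reads 0.009 with the coupler fully home; it pushes back with 2 N at first, about 9 N at home. A snapped-on coupler that is let go is pushed back about 4 mm.
- ball_left (a joint): spring-loaded steel locking ball in the nipple's +y side, 18 mm above the shoulder, in m: 0 = out, 3.2 mm proud; 0.002 = pushed in, while the coupler's neck passes it; springs out again when the coupler has snapped on, about 5 mm before home. The push onto the balls peaks at about 10 N with the mouth 16 to 13 mm from the shoulder, then drops.
- ball_right (a joint): the same kind of locking ball on the nipple's -y side: 0 = out, 0.002 = pushed in (m).
- lab_timer: bystander: cream bench timer lying on its back, 66x66x18 mm. Origin: centre of the underside.
- vial_amber: bystander: small amber vial with a black cap, 32 mm wide, 62 mm high. Origin: centre of the underside.
- marker_red: bystander: lab marker with a red cap lying on its side, 146 mm long, 14 mm thick. Origin: centre of the underside.
- blue_top: bystander: small bottle with a blue cap, 44 mm wide, 85 mm high. Origin: centre of the underside.
- rack_orange: bystander: orange wire tube rack with capped tubes, 78x112x112 mm. Origin: centre of the underside.
- tape: bystander: roll of cream tape lying flat, 100 mm across, 25 mm high. Origin: centre of the underside.

How it is judged (in metres and radians):
On the way, in this order (a step that is already met when the one before it is completed fails the run):
1. the coupler is held in line with the nipple, mouth 20 to 65 mm off the plunger's end, within 14 mm and 10 degrees of its axis, still (under 0.03 m/s) (z of coupler in the frame of nipple between 0.067 and 0.112 m and x of coupler in the frame of nipple between -0.014 and 0.014 m and y of coupler in the frame of nipple between -0.014 and 0.014 m and angle between the z axis of coupler and the z axis of nipple, either way round below 0.17 rad and angle between coupler's own z axis and vertical below 0.8 rad and linear speed of coupler below 0.03 m/s and contact force between the fingers and coupler above 2 N), for 1.2 s.
2. the coupler has snapped on: plunger pushed in more than 7 mm, both balls out again, square within 7 degrees (value of joint plunger above 0.007 m and value of joint each of ball_left, ball_right below 0.001 m and angle between the z axis of coupler and the z axis of nipple, either way round below 0.12 rad and z of coupler in the frame of nipple below 0.003 m and distance between coupler and nipple below 0.006 m and contact force between the fingers and coupler above 2 N), for 0.2 s.
At the end, for the whole second after the job is handed in: the gripper still holds the coupler, snapped on the nipple: both balls out (under 1 mm in), mouth within 3 mm of the shoulder, axes within 0.12 rad, and the plunger kept pushed in by more than 7 mm (all of step 2); the arm keeps its last pose, push and grip.
It fails at once if the coupler is rammed against the nipple (over 60 N) (contact force between coupler and nipple above 60 N).
It fails at once if a bystander is moved over 3 cm or knocked over (distance of any of lab_timer, vial_amber, marker_red, blue_top, rack_orange, tape from where it was at the start of the episode above 0.03 m or angle between any of lab_timer, vial_amber, blue_top, rack_orange, tape's own z axis and vertical above 0.5 rad).
It also fails if it takes over 51 s, if anything falls off the work surface, if the arm or the gripper's body presses on something with over 40 N, if the wrist force passes 120 N, or if a joint passes its speed limit or range.

## Working session

There is one attempt and no reset: what is moved stays moved. The work goes in short steps, Python scripts to look and compute and a tool call to move; the robot and the scene stay as the last step left them, time stands still between calls to the robot, and variables do not carry over. Pictures are saved under pics/ and viewed, at most 13 in all, crops included, and the job is handed in when it is done.

Besides the shell and the picture viewer there is one more tool, called after "Emit:" as name(argument=value, ...), one argument or row to a line, values as JSON. arm_command: Moves the arm, as the interface text tells. Its arguments: {"type":"object","properties":{"translation":{"type":"array"},"angular":{"type":"array"},"fingers":{"type":"number"},"force":{"type":"number"}},"required":["translation","angular"]}

```bash
mkdir -p pics; ls; cat > h.py <<'E'
from cell import *
import numpy as np, cv2
def snap(n,f):
    c=camera(n); cv2.imwrite(f'pics/{f}.png',c['frame'][:,:,::-1]); np.savez(f'{f}.npz',**c); return c
def ray(c,uv):
    K=np.array([[c['fx'],0,c['cx']],[0,c['fy'],c['cy']],[0,0,1.]])
    p=cv2.undistortPoints(np.array(uv,float).reshape(-1,1,2),K,np.array(c['dist'],float)).reshape(-1,2)
    d=np.c_[p,np.ones(len(p))]
    return np.array(c['origin']),d@np.array(c['rotation']).T
def plane(c,uv,z):
    o,d=ray(c,uv); return o+d*((z-o[2])/d[:,2])[:,None]
def cloud(c):
    v,u=np.mgrid[0:480,0:640]; uv=np.c_[u.ravel(),v.ravel()]
    o,d=ray(c,uv); P=o+d*c['range_z'].reshape(-1,1); return P.reshape(480,640,3)
def load(f): return dict(np.load(f'{f}.npz'))
E
python3 - <<'E'
from h import *
a=snap('scene','s0');b=snap('top','t0')
s=sense();print(s)
for c in(a,b):print(c['origin'],c['rotation'],c['fx'],c['cx'])
E
```

```text
pics
{'time_s': 0.1, 'q': array([63.15384051, 21.98830936,  2.51152663, 91.64119687, -1.02493837,
       66.53209753, -2.85876521]), 'dq': array([ 0.03285554, -0.23320858, -0.00572126, -0.33956299, -0.03744078,
        0.06342446,  0.10523408]), 'effort': array([ 2.69218523e-03, -4.34729397e+01,  1.02923658e+00, -2.50454932e+01,
        1.08739277e-02,  5.47904492e-03,  5.84549582e-06]), 'ee_pos': array([ 235.18836409, -605.02743244,  229.99198833]), 'tcp_rot': array([-1.79861098e+02,  7.88082818e-03,  2.12478697e+01]), 'contact_force': array([0.46106752, 0.08096102, 0.21164637]), 'moment': array([-0.00769696, -0.04327772,  0.02344899]), 'grip_force': 0.0, 'opening': 0.9997857115394119}
[-56.82692003 292.65096872 686.06142846] [-132.52320532    0.77856012 -118.48159195] 469.1386670237161 308.1609240521708
[ 342.45417401  -34.71064382 1340.16125583] [-171.55040218    1.00563263  -89.22444298] 505.7658988599284 317.96498598859836
```

```bash
python3 - <<'E'
s=open('h.py').read()
s=s.replace("import numpy as np, cv2","import numpy as np, cv2\nfrom scipy.spatial.transform import Rotation as Rn")
s=s.replace("d@np.array(c['rotation']).T","d@Rn.from_euler('xyz',c['rotation'],degrees=True).as_matrix().T")
open('h.py','w').write(s)
E
```

```text
(no output)
```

View pics/s0.png

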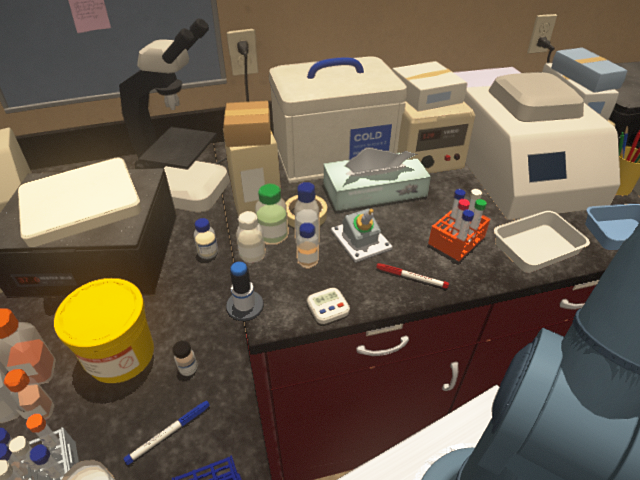

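View pics/t0.png

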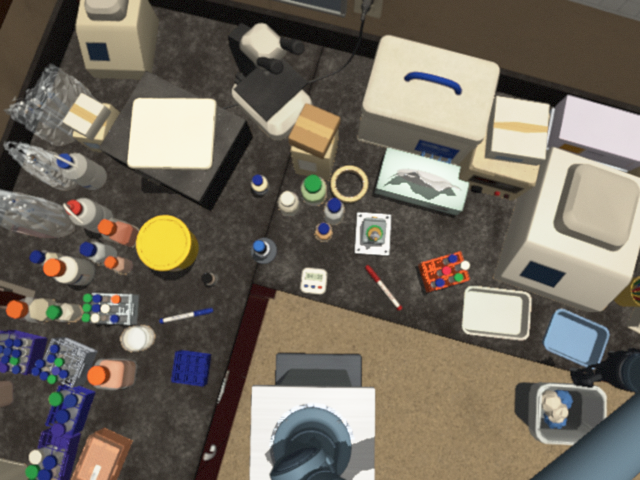

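```bash
python3 - <<'E'
from h import *
a=load('s0');b=load('t0')
A=cv2.resize(a['frame'][200:270,320:400],None,fx=5,fy=5,interpolation=2)
A2=cv2.resize(a['frame'][255:325,215:275],None,fx=5,fy=5,interpolation=2)
B=cv2.resize(b['frame'][205:265,345:405],None,fx=5,fy=5,interpolation=2)
B2=cv2.resize(b['frame'][225:275,240:290],None,fx=5,fy=5,interpolation=2)
o=np.zeros((660,720,3),np.uint8)
for im,y,x in((A,0,0),(A2,0,410),(B,355,0),(B2,355,410)): o[y:y+im.shape[0],x:x+im.shape[1]]=im
cv2.imwrite('pics/z0.png',cv2.resize(o[:,:,::-1],(654,600)))
Pa=cloud(a);Pb=cloud(b)
# points near block / coupler in both views
r0=plane(b,[(375,232)],40)[0]; r1=plane(b,[(264,249)],0)[0]; print(r0,r1)
for n,P,c in(('s',Pa,a),('t',Pb,b)):
    hsv=cv2.cvtColor(c['frame'],cv2.COLOR_RGB2HSV)
    near=np.linalg.norm(P[...,:2]-r0[:2],axis=2)<85
    p=P[near]; h=hsv[near]
    pl=p[(p[:,2]>5)&(p[:,2]<16)&(h[:,1]<60)&(h[:,2]>140)]
    print(n,'plate',len(pl),cv2.minAreaRect(pl[:,:2].astype(np.float32)),np.median(pl[:,2]))
    for lo in range(30,115,6):
        q=p[(p[:,2]>=lo)&(p[:,2]<lo+6)]
        if len(q): print(lo,len(q),q.mean(0).round(1),np.ptp(q,axis=0).round(0))
    near=np.linalg.norm(P[...,:2]-r1[:2],axis=2)<70; p=P[near];h=hsv[near]
    k=(p[:,2]>85)&(p[:,2]<115); print(n,'cap',k.sum(),p[k].mean(0),np.ptp(p[k],axis=0))
    k=p[:,2]<4; print('tbl',np.median(p[k],axis=0))
E
```

```text
[ 548.52231833 -157.42265283   40.        ] [505.59679363 135.51653142   0.        ]
s plate 546 ((549.8953857421875, -153.7867431640625), (89.35223388671875, 113.85598754882812), 86.93502807617188) 10.189253037952028
30 73 [ 534.5 -142.5   33.1] [69. 59.  6.]
36 100 [ 530.4 -142.7   39.2] [62. 60.  6.]
42 174 [ 532.6 -148.3   44.7] [63. 60.  6.]
48 106 [ 543.3 -145.    50.9] [52. 61.  6.]
54 136 [ 547.6 -141.7   57.4] [50. 54.  6.]
60 131 [ 557.  -150.1   62.4] [45. 58.  6.]
66 26 [ 542.3 -149.5   68.3] [28. 15.  5.]
72 12 [ 527.  -149.6   74.8] [13. 13.  6.]
78 23 [ 527.6 -147.2   81.1] [15. 23.  6.]
84 25 [ 525.  -150.5   86.2] [16. 17.  5.]
90 27 [ 525.8 -149.9   93.1] [14. 11.  6.]
96 7 [ 521.7 -150.9   99.2] [12.  4.  5.]
102 12 [ 519.9 -152.4  104.4] [7. 7. 5.]
s cap 315 [495.07775078 138.04095176 101.26613223] [31.3322216  32.86216449 25.33891171]
tbl [ 451.39142395  138.81215138 -107.94044942]
t plate 632 ((550.3016357421875, -153.23867797851562), (90.24891662597656, 112.02760314941406), 86.18860626220703) 9.464264044682295
30 10 [ 559.9 -149.7   33.8] [72. 50.  4.]
36 92 [ 547.5 -150.3   39.8] [72. 57.  6.]
42 97 [ 542.5 -151.7   44.7] [68. 60.  6.]
48 70 [ 549.9 -149.2   50.9] [55. 60.  6.]
54 138 [ 560.3 -152.    57.3] [44. 57.  6.]
60 107 [ 559.5 -154.7   62.3] [39. 54.  6.]
66 19 [ 550.5 -151.1   69. ] [24. 36.  6.]
72 7 [ 536.8 -150.2   74.7] [15. 23.  5.]
78 10 [ 534.3 -151.5   81.4] [21. 22.  5.]
84 16 [ 531.6 -150.3   86.9] [16. 18.  6.]
90 20 [ 530.3 -151.4   92.9] [11. 15.  4.]
96 4 [ 524.1 -151.8   99.2] [8. 4. 5.]
102 5 [ 520.5 -150.4  103.5] [5. 5. 2.]
108 2 [ 521.4 -152.1  109.1] [2. 2. 1.]
t cap 135 [499.96782852 133.54461598 103.34146319] [30.74472697 32.08311444 25.27922604]
tbl [507.54312477 131.75948608  -0.71770576]
```

View pics/z0.png

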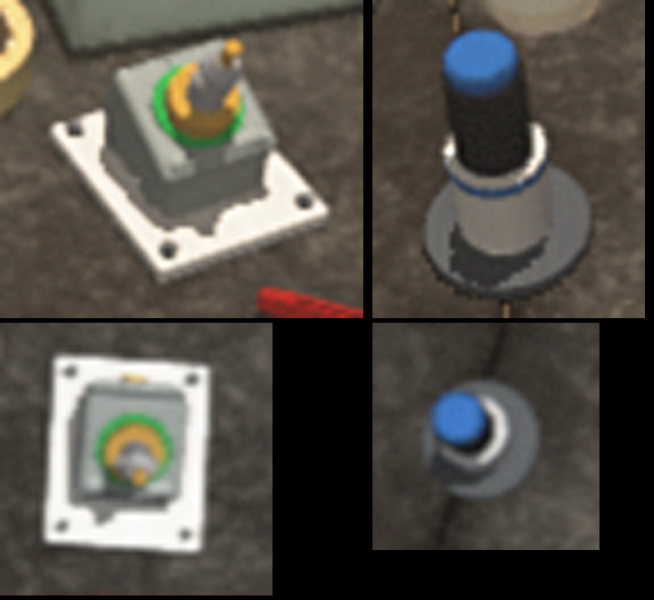

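```bash
cat >> h.py <<'E'
def blob(c,lo,hi,box):
    x0,y0,x1,y1=box; m=cv2.inRange(cv2.cvtColor(c['frame'],cv2.COLOR_RGB2HSV),lo,hi)
    k=np.zeros_like(m);k[y0:y1,x0:x1]=m[y0:y1,x0:x1]
    n,l,s,ce=cv2.connectedComponentsWithStats(k); i=1+np.argmax(s[1:,4]); return ce[i],s[i],(l==i)
def tri(c1,p1,c2,p2):
    o1,d1=ray(c1,[p1]);o2,d2=ray(c2,[p2]);A=np.c_[d1[0],-d2[0]]
    t=np.linalg.lstsq(A,o2-o1,rcond=None)[0];a=o1+d1[0]*t[0];b=o2+d2[0]*t[1];return (a+b)/2,np.linalg.norm(a-b)
E
python3 - <<'E'
from h import *
a=load('s0');b=load('t0')
B=((100,120,60),(120,255,255))
ca=blob(a,*B,(215,255,275,325));cb=blob(b,*B,(245,230,285,270));print(ca[:2],cb[:2])
print(tri(a,ca[0],b,cb[0]),plane(b,[cb[0]],105),plane(a,[ca[0]],100))
for n,c,bx in(('s',a,(320,200,400,270)),('t',b,(345,205,405,265))):
  for nm,lo,hi in(('green',(45,100,40),(90,255,255)),('brass',(12,110,80),(30,255,255))):
    r=blob(c,lo,hi,bx);y,x=np.where(r[2]);print(n,nm,r[0],r[1]);e=cv2.minEnclosingCircle(np.c_[x,y].astype(np.float32)); print(plane(c,[e[0]],60 if nm=='green' else 62),e)
ta,tb=(320+232/5*654/720/.0+0 if 0 else 376.9,210.8),(375.2,239.5)
E
echo
```

```text
(array([238.33142857, 268.06285714]), array([231, 262,  16,  14, 175], dtype=int32)) (array([258.49107143, 245.69642857]), array([253, 240,  12,  12, 112], dtype=int32))
(array([501.16761391, 136.46072819, 103.24639264]), np.float64(0.3087927651304248)) [[500.8723694  136.07799844 105.        ]] [[504.36935666 135.72055083 100.        ]]
s green [360.06451613 225.62903226] [354 215  19  17  62]
[[ 538.45910916 -149.53690766   60.        ]] ((363.2727355957031, 222.38636779785156), 9.871814727783203)
s brass [363.14285714 223.30252101] [357 214  16  16 119]
[[ 538.03648325 -150.94046601   62.        ]] ((364.021728515625, 221.54347229003906), 8.126286506652832)
t green [372.56410256 228.46153846] [366 225  16  11  39]
[[ 545.31049413 -151.69503956   60.        ]] ((373.5, 232.0), 7.762187480926514)
t brass [373.54545455 230.81818182] [368 227  13  10  55]
[[ 542.15924878 -152.52659281   62.        ]] ((373.8999938964844, 233.10000610351562), 6.198479652404785)
```

Emit:
arm_command(
  translation=[
    [0.3,1.2,0],
    [0.7,2.4,0.2],
    [1.1,3.7,0.3],
    [1.6,4.9,0.4],
    [2.1,6.2,0.5],
  ],
  angular=[
    [0,0,0],
    [0,0,0],
    [0,0,0],
    [0,0,0],
    [0,0,0],
  ],
  fingers=1,
)

```text
time_s: 0.52
ee_pos: [298.2, -418.4, 245.8]
tcp_rot: [-180.0, 0.0, 21.2]
contact_force: [1.5, 0.7, 0.5]
opening: 0.993
grip_force: 0.0
```

Emit:
arm_command(
  translation=[
    [0.8,1.1,0.3],
    [1.6,2.2,0.6],
    [2.4,3.3,1.0],
    [3.2,4.4,1.5],
    [4,5.4,2],
  ],
  angular=[
    [0,0,0],
    [0,0,0],
    [0,0,0],
    [0,0,0],
    [0,0,0],
  ],
)

```text
time_s: 0.93
ee_pos: [416.9, -257.5, 305.2]
tcp_rot: [-179.9, 0.1, 21.3]
contact_force: [0.0, 0.0, 0.1]
opening: 1.001
grip_force: 0.0
```

Emit:
arm_command(
  translation=[
    [0.8,0.9,0],
    [1.2,1.2,0],
    [1.5,1.5,0],
    [1.5,1.5,0],
    [1.5,1.5,0],
  ],
  angular=[
    [0,0,0],
    [0,0,0],
    [0,0,0],
    [0,0,0],
    [0,0,0],
  ],
)

```text
time_s: 1.35
ee_pos: [461.8, -214.3, 304.8]
tcp_rot: [-180.0, 0.1, 21.3]
contact_force: [0.2, -0.7, -0.5]
opening: 1.001
grip_force: 0.0
```

```bash
python3 - <<'E'
from h import *
c=snap('wrist','w0');s=sense();print(s['ee_pos'],s['tcp_rot'],c['origin'],c['rotation'],c['fx'])
E
```

```text
[ 461.10433553 -215.48970698  304.78400515] [-1.79968064e+02  8.65301945e-02  2.12116022e+01] [ 531.69752782 -187.96008882  448.31287102] [ 1.62878787e+02 -1.76514427e-02 -6.86999679e+01] 378.38041052212463
```

View pics/w0.png

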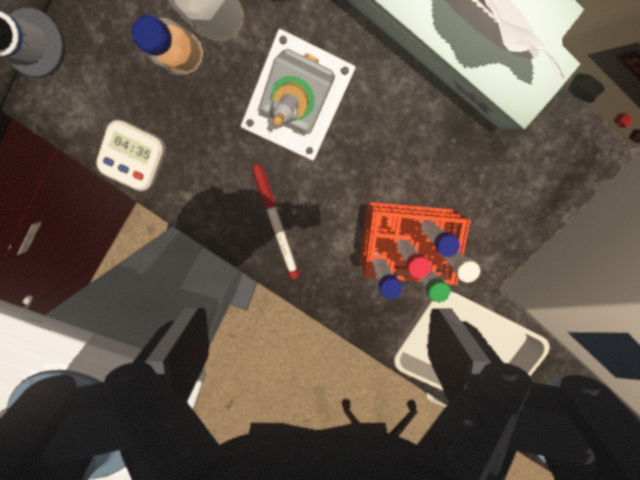

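The wrist view shows the inlet block at (298,95) with the plunger tip near (278,121), and the stand with the coupler at the upper left, (25,40).

```bash
python3 - <<'E'
from h import *
c=load('w0');hsv=cv2.cvtColor(c['frame'],cv2.COLOR_RGB2HSV)
m=cv2.inRange(hsv,(0,0,190),(180,50,255));k=np.zeros_like(m);k[20:170,230:365]=m[20:170,230:365]
n,l,s,ce=cv2.connectedComponentsWithStats(k);i=1+np.argmax(s[1:,4]);y,x=np.where(l==i)
P=plane(c,np.c_[x,y],10);print(cv2.minAreaRect(P[:,:2].astype(np.float32)))
for nm,lo,hi in(('green',(45,100,40),(90,255,255)),('brass',(12,110,80),(30,255,255))):
    r=blob(c,lo,hi,(255,65,330,135));y,x=np.where(r[2]);Q=plane(c,np.c_[x,y],62 )
    e=cv2.fitEllipse(cv2.convexHull(np.c_[x,y].astype(np.int32)));print(nm,r[0],r[1],e,plane(c,[e[0]],62),np.ptp(Q,axis=0))
cv2.imwrite('pics/z1.png',cv2.resize(c['frame'][20:170,230:365,::-1],None,fx=4,fy=4,interpolation=2))
s,b=load('s0'),load('t0')
cv2.imwrite('pics/zz.png',np.hstack([cv2.resize(f['frame'][y:y+40,x:x+40,::-1],(400,400),interpolation=0) for f,x,y in((s,355,200),(b,355,212))]))
E
```

```text
((552.026611328125, -155.50732421875), (89.44766235351562, 109.44461059570312), 86.5769271850586)
green [296.38438438  90.45345345] [272  77  41  42 333] ((292.1871032714844, 97.73670959472656), (39.211544036865234, 43.92622756958008), 142.11874389648438) [[ 547.20089361 -155.77061204   62.        ]] [3.36829427e+01 4.04342401e+01 1.13686838e-13]
brass [293.36699029  95.42912621] [273  83  35  35 515] ((290.2215576171875, 100.76483154296875), (34.73585891723633, 36.621707916259766), 5.814236640930176) [[ 543.9212819  -154.96344846   62.        ]] [2.84435133e+01 3.32076698e+01 1.13686838e-13]
```

View pics/z1.png

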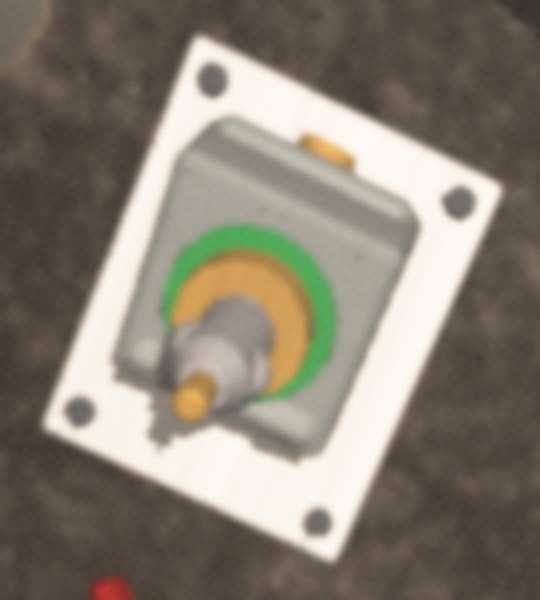

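View pics/zz.png

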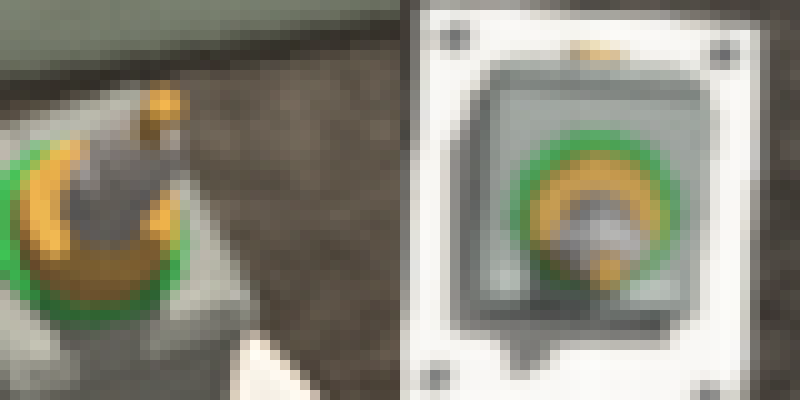

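```bash
python3 - <<'E'
from h import *
s,b,w=load('s0'),load('t0'),load('w0')
t={'s':(s,(371.2,209.8)),'t':(b,(375.2,238.5)),'w':(w,(278.5,118.9))}
for i,j in('st','sw','tw'): print(i,j,tri(*t[i],*t[j]))
for k in t: print(k,plane(t[k][0],[t[k][1]],104.2))
print(plane(b,[(374.2,233.5)],62),plane(w,[(290.2,100.7)],62))
# coupler via wrist depth of disc/cap
hsv=cv2.cvtColor(w['frame'],cv2.COLOR_RGB2HSV)
E
```

```text
s t (array([ 521.57518306, -152.54870112,  103.98775745]), np.float64(1.844891763361882))
s w (array([ 524.23598004, -154.63744388,  101.3563158 ]), np.float64(1.7941025322015525))
t w (array([ 524.39443097, -152.99614598,   89.90041411]), np.float64(0.5134667234988333))
s [[ 520.77705712 -153.09771582  104.2       ]]
t [[ 522.11925157 -151.80706899  104.2       ]]
w [[ 524.87250527 -154.22971802  104.2       ]]
[[ 541.1333816  -153.29016017   62.        ]] [[ 543.96946974 -154.92355567   62.        ]]
```

Emit:
arm_command(
  translation=[
    [0,1.3,-0.2],
    [0,2.6,-0.4],
    [0,3.9,-0.6],
    [0,5.2,-0.8],
    [0,6.5,-1],
  ],
  angular=[
    [0,0,0],
    [0,0,0],
    [0,0,0],
    [0,0,0],
    [0,0,0],
  ],
)

```text
time_s: 1.82
ee_pos: [461.1, -20.4, 275.0]
tcp_rot: [180.0, 0.0, 21.0]
contact_force: [0.8, -0.2, 0.3]
opening: 0.999
grip_force: 0.0
```

Emit:
arm_command(
  translation=[
    [0,1,0],
    [0,2,0],
    [0,3,0],
    [0,3.4,0],
    [0,3.4,0],
  ],
  angular=[
    [0,0,0],
    [0,0,0],
    [0,0,0],
    [0,0,0],
    [0,0,0],
  ],
)

```text
time_s: 2.23
ee_pos: [461.5, 84.5, 275.5]
tcp_rot: [-180.0, -0.0, 21.5]
contact_force: [0.4, -1.3, 0.5]
opening: 1.002
grip_force: 0.0
```

```bash
python3 - <<'E'
from h import *
c=snap('wrist','w1');s=sense();print(s['ee_pos'],s['tcp_rot'],s['q'])
E
```

```text
[461.72847052  81.84371977 275.23274599] [1.79962625e+02 3.07446716e-02 2.13109635e+01] [ 18.77242528   1.47567926 -33.99049594 111.12424257   0.93543715
  67.68142615 -84.25394539]
```

View pics/w1.png

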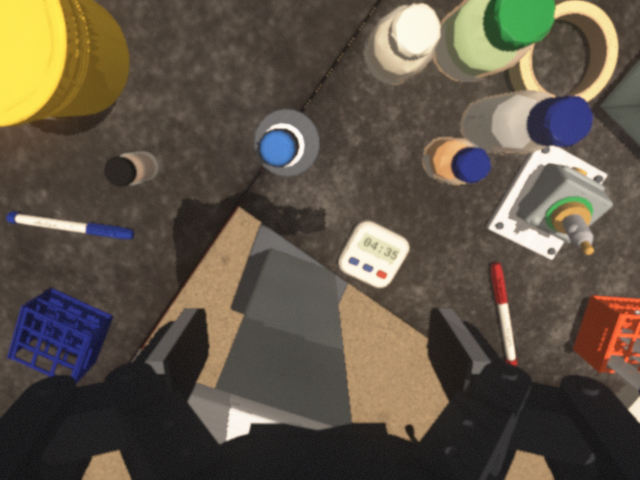

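Cap at (278,148) on the stand disc (286,143); the block is also visible at right with its tip at (588,251).

```bash
python3 - <<'E'
from h import *
c=load('w1');w=load('w0')
r=blob(c,(100,120,60),(120,255,255),(250,120,330,180));y,x=np.where(r[2]);e=cv2.fitEllipse(cv2.convexHull(np.c_[x,y].astype(np.int32)))
print(r[0],r[1],e,plane(c,[e[0]],108),plane(c,[r[0]],105))
P=cloud(c);k=P[110:185,245:330].reshape(-1,3)
d=k[(k[:,2]>5)&(k[:,2]<12)];print('disc',cv2.minEnclosingCircle(d[:,:2].astype(np.float32)))
g=k[(k[:,2]>103)];print('top',len(g),cv2.minEnclosingCircle(g[:,:2].astype(np.float32)),g.mean(0))
print(tri(c,(588,250),w,(278.5,118.9)),plane(c,[(588,250)],104.2))
E
```

```text
[276.89594173 147.80853278] [260 131  35  35 961] ((276.988525390625, 147.69236755371094), (34.68347930908203, 34.91169738769531), 168.67564392089844) [[504.07428618 135.2758866  108.        ]] [[503.69990452 135.54840278 105.        ]]
disc ((503.1797180175781, 135.87725830078125), 35.16448211669922)
top 1021 ((511.41339111328125, 127.55392456054688), 25.703340530395508) [504.2683511  134.79032812 115.77041937]
(array([ 523.92732333, -154.09699803,  102.92275094]), np.float64(1.8393724900333084)) [[ 523.04008832 -153.03595268  104.2       ]]
```

Emit:
arm_command(
  translation=[
    [0.6,0.8,-0.8],
    [1.3,1.7,-1.6],
    [1.3,1.7,-2.6],
    [1.3,1.7,-3.5],
    [1.3,1.7,-3.5],
  ],
  angular=[
    [0,0,0],
    [0,0,0],
    [0,0,0],
    [0,0,0],
    [0,0,0],
  ],
)

```text
time_s: 2.7
ee_pos: [497.0, 128.2, 164.1]
tcp_rot: [-180.0, 0.8, 21.0]
contact_force: [-0.7, -0.6, -0.7]
opening: 0.997
grip_force: 0.0
```

Emit:
arm_command(
  translation=[
    [0,0,0],
    [0,0,0],
    [0,0,0],
    [0,0,0],
    [0,0,0],
  ],
  angular=[
    [0,0,0],
    [0,0,0],
    [0,0,0],
    [0,0,0],
    [0,0,0],
  ],
)

```text
time_s: 3.12
ee_pos: [502.3, 133.0, 172.1]
tcp_rot: [179.9, -0.2, 21.2]
contact_force: [-0.2, -0.1, -0.3]
opening: 0.999
grip_force: 0.0
```

```bash
python3 - <<'E'
from h import *
s=[]
for i in range(3):
    c=camera('wrist');s.append(sense()['ee_pos'])
print(np.array(s))
cv2.imwrite('pics/w2.png',c['frame'][:,:,::-1])
r=blob(c,(100,120,60),(120,255,255),(200,150,440,420));y,x=np.where(r[2]);e=cv2.fitEllipse(cv2.convexHull(np.c_[x,y].astype(np.int32)))
print(e,plane(c,[e[0]],108))
E
```

```text
[[501.94380926 133.11192388 171.80132263]
 [501.68929963 133.15872296 171.46968151]
 [501.46025295 133.21140784 171.17700435]]
((312.96588134765625, 252.92092895507812), (44.93641662597656, 46.84657669067383), 79.72772979736328) [[505.30376126 136.42700293 108.        ]]
```

Emit:
arm_command(
  translation=[
    [0.08,0.09,-0.8],
    [0.08,0.09,-1.6],
    [0.08,0.09,-2.4],
    [0.08,0.09,-3.2],
    [0.08,0.09,-3.8],
  ],
  angular=[
    [0,0,0],
    [0,0,0],
    [0,0,0],
    [0,0,0],
    [0,0,0],
  ],
)

```text
time_s: 3.68
ee_pos: [502.7, 135.5, 54.7]
tcp_rot: [-180.0, 0.1, 21.3]
contact_force: [0.3, -0.5, -0.5]
opening: 0.997
grip_force: 0.0
```

Emit:
arm_command(
  translation=[
    [0,0,0],
    [0,0,0],
    [0,0,0],
    [0,0,0],
    [0,0,0],
  ],
  angular=[
    [0,0,0],
    [0,0,0],
    [0,0,0],
    [0,0,0],
    [0,0,0],
  ],
)

```text
time_s: 4.1
ee_pos: [504.9, 136.3, 58.0]
tcp_rot: [180.0, -0.2, 21.2]
contact_force: [0.1, 0.0, -0.0]
opening: 1.004
grip_force: 0.0
```

Emit:
arm_command(
  translation=[
    [0,0,0],
    [0,0,0],
    [0,0,0],
    [0,0,0],
    [0,0,0],
  ],
  angular=[
    [0,0,0],
    [0,0,0],
    [0,0,0],
    [0,0,0],
    [0,0,0],
  ],
  fingers=-1,
  force=70,
)

```text
time_s: 4.52
ee_pos: [503.5, 136.0, 56.7]
tcp_rot: [180.0, -0.0, 21.3]
contact_force: [-0.2, 0.1, 0.6]
opening: 0.341
grip_force: 68.8
```

Emit:
arm_command(
  translation=[
    [0,0,0],
    [0,0,0],
    [0,0,0],
    [0,0,0],
    [0,0,0],
  ],
  angular=[
    [0,0,0],
    [0,0,0],
    [0,0,0],
    [0,0,0],
    [0,0,0],
  ],
)

```text
time_s: 4.93
ee_pos: [503.6, 136.0, 56.6]
tcp_rot: [180.0, -0.0, 21.3]
contact_force: [-0.5, -0.2, 5.0]
opening: 0.347
grip_force: 68.8
```

Emit:
arm_command(
  translation=[
    [0,0,0.5],
    [0,0,1.4],
    [0,0,2.5],
    [0,0,3.6],
    [0,0,4.6],
  ],
  angular=[
    [0,0,0],
    [0,0,0],
    [0,0,0],
    [0,0,0],
    [0,0,0],
  ],
)

```text
time_s: 5.35
ee_pos: [502.7, 135.6, 194.8]
tcp_rot: [-180.0, 0.1, 21.3]
contact_force: [1.2, -0.2, -1.6]
opening: 0.349
grip_force: 69.2
```

Emit:
arm_command(
  translation=[
    [0,-0.7,0.3],
    [0,-1.6,0.6],
    [0,-2.6,0.7],
    [0,-3.6,0.7],
    [0,-4.6,0.7],
  ],
  angular=[
    [0,0,0],
    [0,0,0],
    [0,0,0],
    [0,0,0],
    [0,0,0],
  ],
)

```text
time_s: 5.77
ee_pos: [502.8, -3.6, 214.8]
tcp_rot: [180.0, 0.0, 21.3]
contact_force: [0.2, 0.0, -1.6]
opening: 0.35
grip_force: 69.3
```

Emit:
arm_command(
  translation=[
    [0,-1,0],
    [-0.2,-2,0],
    [-0.4,-3,0],
    [-0.6,-4,0],
    [-0.6,-4.7,0],
  ],
  angular=[
    [-0.05,-0.8,0],
    [-0.1,-1.8,0],
    [-0.2,-2.8,0],
    [-0.25,-3.9,0],
    [-0.3,-5,0],
  ],
)

```text
time_s: 6.18
ee_pos: [483.0, -146.4, 214.5]
tcp_rot: [168.8, -22.7, 23.3]
contact_force: [0.7, 1.8, -3.1]
opening: 0.347
grip_force: 69.4
```

Emit:
arm_command(
  translation=[
    [0,-0.2,-0.2],
    [0,-0.3,-0.4],
    [0,-0.3,-0.6],
    [0,-0.3,-0.7],
    [0,-0.3,-0.7],
  ],
  angular=[
    [0,0,0],
    [0,0,0],
    [0,0,0],
    [0,0,0],
    [0,0,0],
  ],
)

```text
time_s: 6.6
ee_pos: [485.9, -150.1, 193.2]
tcp_rot: [169.1, -22.5, 23.6]
contact_force: [-0.4, -0.0, -2.6]
opening: 0.348
grip_force: 69.5
```

Emit:
arm_command(
  translation=[
    [0,0,0],
    [0,0,0],
    [0,0,0],
    [0,0,0],
    [0,0,0],
  ],
  angular=[
    [0,0,0],
    [0,0,0],
    [0,0,0],
    [0,0,0],
    [0,0,0],
  ],
)

```text
time_s: 7.02
ee_pos: [485.8, -152.0, 194.7]
tcp_rot: [168.9, -22.6, 23.5]
contact_force: [0.4, -0.2, -0.8]
opening: 0.347
grip_force: 69.5
```

```bash
python3 - <<'E'
from h import *
a=snap('scene','s1');b=snap('top','t1');w=snap('wrist','w3');s=sense()
R=Rn.from_euler('xyz',s['tcp_rot'],degrees=True).as_matrix();print(s['ee_pos'],-R[:,2])
A=cv2.resize(a['frame'][120:270,290:440],(600,600),interpolation=2)
W=cv2.resize(w['frame'][100:400,:],(200,94));B=cv2.resize(b['frame'][190:290,330:430],(200,200),interpolation=2)
o=np.zeros((600,800,3),np.uint8);o[:,:600]=A;o[:200,600:]=B;o[200:294,600:]=W
cv2.imwrite('pics/z2.png',o[:,:,::-1])
E
```

```text
[ 485.47806327 -152.18840101  194.49744009] [-0.42277413  0.02548423  0.9058767 ]
```

View pics/z2.png

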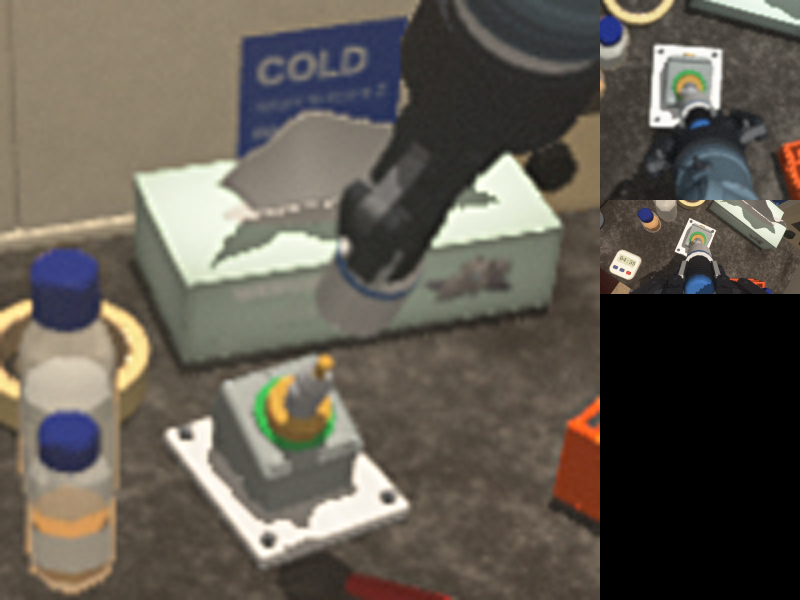

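The scene view shows the coupler tilted in the fingers, nose at (355,300) in the crop, lined up above the nipple tip at (322,362). I'll make a small correction, then hold.

Emit:
arm_command(
  translation=[
    [0.01,0.03,-0.15],
    [0.03,0.05,-0.32],
    [0.03,0.05,-0.32],
    [0.03,0.05,-0.32],
    [0.03,0.05,-0.32],
  ],
  angular=[
    [0,0,0],
    [0,0,0],
    [0,0,0],
    [0,0,0],
    [0,0,0],
  ],
)

```text
time_s: 7.58
ee_pos: [486.2, -150.6, 184.4]
tcp_rot: [169.0, -22.6, 23.5]
contact_force: [-0.1, -0.6, -2.1]
opening: 0.351
grip_force: 69.5
```

Emit:
arm_command(
  translation=[
    [0,0,0],
    [0,0,0],
    [0,0,0],
    [0,0,0],
    [0,0,0],
  ],
  angular=[
    [0,0,0],
    [0,0,0],
    [0,0,0],
    [0,0,0],
    [0,0,0],
  ],
)

```text
time_s: 8.0
ee_pos: [486.4, -150.7, 184.9]
tcp_rot: [168.9, -22.6, 23.5]
contact_force: [1.1, 0.4, -1.4]
opening: 0.344
grip_force: 69.5
```

Emit:
arm_command(
  translation=[
    [0,0,0],
    [0,0,0],
    [0,0,0],
    [0,0,0],
    [0,0,0],
  ],
  angular=[
    [0,0,0],
    [0,0,0],
    [0,0,0],
    [0,0,0],
    [0,0,0],
  ],
)

```text
time_s: 8.42
ee_pos: [486.3, -150.7, 184.8]
tcp_rot: [169.0, -22.6, 23.5]
contact_force: [0.5, -0.2, -1.7]
opening: 0.346
grip_force: 69.5
```

Emit:
arm_command(
  translation=[
    [0,0,0],
    [0,0,0],
    [0,0,0],
    [0,0,0],
    [0,0,0],
  ],
  angular=[
    [0,0,0],
    [0,0,0],
    [0,0,0],
    [0,0,0],
    [0,0,0],
  ],
)

```text
time_s: 8.83
ee_pos: [486.3, -150.7, 184.8]
tcp_rot: [169.0, -22.6, 23.5]
contact_force: [0.4, -0.3, -1.9]
opening: 0.348
grip_force: 69.5
```

```bash
python3 - <<'E'
from h import *
a=snap('scene','s2');w=snap('wrist','w4');s=sense()
print(s['time_s'],s['ee_pos'],s['contact_force'])
E0=s['ee_pos'];R=Rn.from_euler('xyz',s['tcp_rot'],degrees=True).as_matrix();u=-R[:,2]
def proj(c,X):
    Rc=Rn.from_euler('xyz',c['rotation'],degrees=True).as_matrix();K=np.array([[c['fx'],0,c['cx']],[0,c['fy'],c['cy']],[0,0,1.]])
    rv=cv2.Rodrigues(Rc.T)[0];return cv2.projectPoints(np.array(X,float),rv,-Rc.T@np.array(c['origin']),K,np.array(c['dist'],float))[0][:,0]
M=E0-48.6*u; t=np.linspace(0,2*np.pi,40)
x,y=R[:,0],R[:,1]
ring=lambda C,r:[C+r*(np.cos(k)*x+np.sin(k)*y) for k in t]
tip=np.array([543.5,-154,62]);N=tip
out=[]
for c,bx,z in((a,(320,150,400,250),5),(w,(230,140,430,340),2)):
    f=cv2.resize(c['frame'],None,fx=z,fy=z,interpolation=2)
    def dr(P,col):
        p=proj(c,P)
        cv2.polylines(f,[np.int32((p+.5)*z*8)],False,col,1,cv2.LINE_AA,3)
    dr(ring(M,20),(255,0,0));dr(ring(M+45*u,20),(255,0,0));dr([M-87*u,M],(255,0,255));dr(ring(N,17),(0,255,255));dr(ring(N+35*u,6),(0,255,255))
    out.append(f[bx[1]*z:bx[3]*z,bx[0]*z:bx[2]*z])
o=np.zeros((500,800,3),np.uint8);o[:500,:400]=out[0][:500,:400];o[:400,400:800]=out[1][:400,:400]
cv2.imwrite('pics/z3.png',o[:,:,::-1])
E
```

```text
8.9333 [ 486.34209569 -150.61603037  184.7484353 ] [ 0.95673927  0.55880534 -1.87757044]
```

View pics/z3.png

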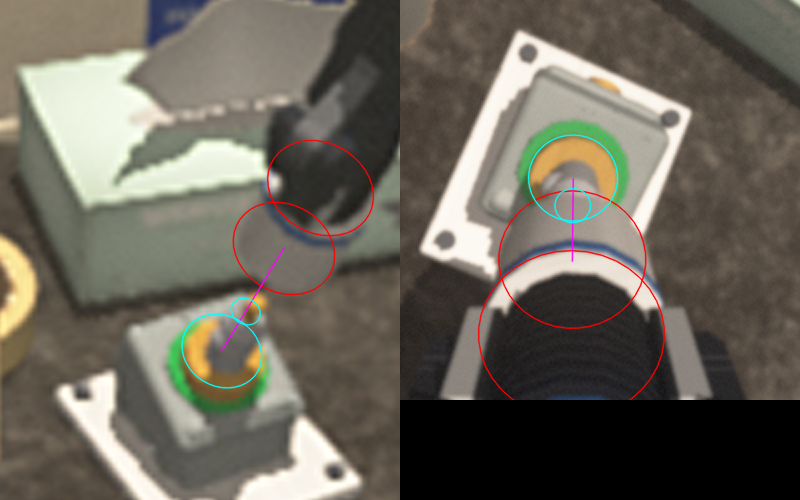

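In both overlays the predicted shoulder and mouth rings match the image to about 1 mm. Advancing along the axis.

Emit:
arm_command(
  translation=[
    [0.1,-0.01,-0.2],
    [0.23,-0.01,-0.5],
    [0.38,-0.02,-0.82],
    [0.53,-0.03,-1.13],
    [0.63,-0.04,-1.36],
  ],
  angular=[
    [0,0,0],
    [0,0,0],
    [0,0,0],
    [0,0,0],
    [0,0,0],
  ],
)

```text
time_s: 9.35
ee_pos: [505.2, -151.4, 142.2]
tcp_rot: [169.1, -22.6, 23.4]
contact_force: [-1.0, 0.2, -2.4]
opening: 0.346
grip_force: 69.5
```

Emit:
arm_command(
  translation=[
    [0.03,0,-0.06],
    [0.06,0,-0.12],
    [0.08,-0.01,-0.18],
    [0.11,-0.01,-0.24],
    [0.14,-0.01,-0.3],
  ],
  angular=[
    [0,0,0],
    [0,0,0],
    [0,0,0],
    [0,0,0],
    [0,0,0],
  ],
)

```text
time_s: 9.77
ee_pos: [509.7, -152.4, 135.2]
tcp_rot: [168.9, -22.7, 23.5]
contact_force: [-0.5, -0.1, -0.6]
opening: 0.348
grip_force: 69.5
```

Emit:
arm_command(
  translation=[
    [0.02,0,-0.05],
    [0.05,0,-0.1],
    [0.07,0,-0.15],
    [0.09,-0.01,-0.2],
    [0.09,-0.01,-0.2],
  ],
  angular=[
    [0,0,0],
    [0,0,0],
    [0,0,0],
    [0,0,0],
    [0,0,0],
  ],
)

```text
time_s: 10.18
ee_pos: [512.1, -152.4, 128.7]
tcp_rot: [169.0, -22.6, 23.5]
contact_force: [0.0, -0.6, -1.2]
opening: 0.346
grip_force: 69.5
```

```bash
python3 - <<'E'
from h import *
a=snap('scene','s3')
s=sense();print(s['ee_pos'],s['contact_force'],s['moment'])
cv2.imwrite('pics/z4.png',cv2.resize(a['frame'][160:260,320:420,::-1],(500,500),interpolation=2))
E
```

```text
[ 512.05453361 -152.43354047  128.79709419] [ 0.35815845  0.12121603 -1.08947869] [ 0.08366911  0.62022111 -0.02796935]
```

View pics/z4.png

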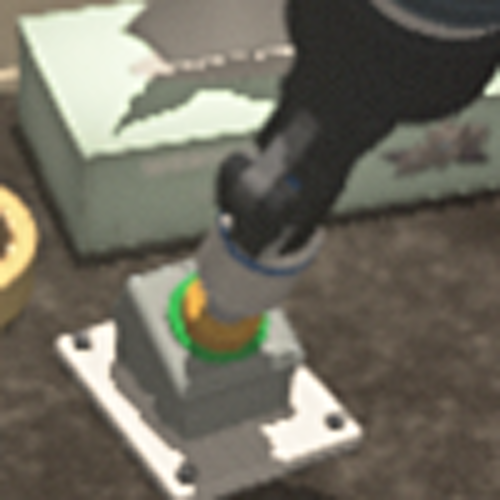

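The nose is over the nipple, mouth near (245,305), with no contact forces. Pressing on in small steps.

Emit:
arm_command(
  translation=[
    [0.01,0,-0.03],
    [0.03,0,-0.06],
    [0.04,0,-0.1],
    [0.06,0,-0.13],
    [0.07,0,-0.15],
  ],
  angular=[
    [0,0,0],
    [0,0,0],
    [0,0,0],
    [0,0,0],
    [0,0,0],
  ],
)

```text
time_s: 10.65
ee_pos: [514.2, -152.4, 124.3]
tcp_rot: [169.0, -22.6, 23.5]
contact_force: [-1.0, -0.2, -2.1]
opening: 0.348
grip_force: 69.5
```

Emit:
arm_command(
  translation=[
    [0.01,0,-0.03],
    [0.03,0,-0.06],
    [0.04,0,-0.08],
    [0.05,0,-0.1],
    [0.06,0,-0.12],
  ],
  angular=[
    [0,0,0],
    [0,0,0],
    [0,0,0],
    [0,0,0],
    [0,0,0],
  ],
)

```text
time_s: 11.07
ee_pos: [515.8, -152.5, 120.8]
tcp_rot: [169.0, -22.6, 23.4]
contact_force: [-2.0, -1.3, 1.9]
opening: 0.348
grip_force: 69.6
```

Emit:
arm_command(
  translation=[
    [0.01,0,-0.03],
    [0.03,0,-0.06],
    [0.04,0,-0.08],
    [0.05,0,-0.1],
    [0.06,0,-0.12],
  ],
  angular=[
    [0,0,0],
    [0,0,0],
    [0,0,0],
    [0,0,0],
    [0,0,0],
  ],
)

```text
time_s: 11.48
ee_pos: [517.2, -152.7, 117.8]
tcp_rot: [169.0, -22.6, 23.4]
contact_force: [-8.5, 0.8, 8.0]
opening: 0.347
grip_force: 70.9
```

Emit:
arm_command(
  translation=[
    [0.01,0,-0.03],
    [0.03,0,-0.06],
    [0.04,0,-0.08],
    [0.05,0,-0.1],
    [0.06,0,-0.12],
  ],
  angular=[
    [0,0,0],
    [0,0,0],
    [0,0,0],
    [0,0,0],
    [0,0,0],
  ],
)

```text
time_s: 11.9
ee_pos: [518.9, -152.6, 113.1]
tcp_rot: [169.0, -22.6, 23.4]
contact_force: [-2.8, -0.3, 0.9]
opening: 0.346
grip_force: 70.2
```

Emit:
arm_command(
  translation=[
    [0.01,0,-0.03],
    [0.03,0,-0.06],
    [0.04,0,-0.08],
    [0.05,0,-0.1],
    [0.05,0,-0.1],
  ],
  angular=[
    [0,0,0],
    [0,0,0],
    [0,0,0],
    [0,0,0],
    [0,0,0],
  ],
)

```text
time_s: 12.32
ee_pos: [521.1, -152.5, 110.5]
tcp_rot: [169.0, -22.6, 23.4]
contact_force: [-2.6, -0.2, 0.7]
opening: 0.349
grip_force: 69.6
```

Emit:
arm_command(
  translation=[
    [0.01,0,-0.03],
    [0.03,0,-0.06],
    [0.04,0,-0.08],
    [0.05,0,-0.1],
    [0.05,0,-0.1],
  ],
  angular=[
    [0,0,0],
    [0,0,0],
    [0,0,0],
    [0,0,0],
    [0,0,0],
  ],
)

```text
time_s: 12.73
ee_pos: [522.3, -152.5, 107.7]
tcp_rot: [169.0, -22.6, 23.5]
contact_force: [-5.8, -0.4, 4.4]
opening: 0.346
grip_force: 69.8
```

Emit:
arm_command(
  translation=[
    [0.01,0,-0.01],
    [0.01,0,-0.02],
    [0.02,0,-0.03],
    [0.02,0,-0.045],
    [0.02,0,-0.045],
  ],
  angular=[
    [0,0,0],
    [0,0,0],
    [0,0,0],
    [0,0,0],
    [0,0,0],
  ],
)

```text
time_s: 13.15
ee_pos: [522.8, -152.6, 106.7]
tcp_rot: [169.0, -22.6, 23.5]
contact_force: [-8.6, 0.4, 7.9]
opening: 0.346
grip_force: 70.6
```

Emit:
arm_command(
  translation=[
    [0.01,0,-0.01],
    [0.01,0,-0.02],
    [0.02,0,-0.03],
    [0.02,0,-0.045],
    [0.02,0,-0.045],
  ],
  angular=[
    [0,0,0],
    [0,0,0],
    [0,0,0],
    [0,0,0],
    [0,0,0],
  ],
)

```text
time_s: 13.57
ee_pos: [523.0, -152.6, 106.6]
tcp_rot: [168.9, -22.5, 23.5]
contact_force: [-19.3, 2.4, 22.8]
opening: 0.343
grip_force: 72.5
```

Emit:
arm_command(
  translation=[
    [0,0,0.01],
    [0,0,0.01],
    [0,0,0.01],
    [0,0,0.01],
    [0,0,0.01],
  ],
  angular=[
    [0,0,0],
    [0,0,0],
    [0,0,0],
    [0,0,0],
    [0,0,0],
  ],
)

```text
time_s: 13.98
ee_pos: [522.9, -152.6, 106.6]
tcp_rot: [169.0, -22.5, 23.5]
contact_force: [-18.0, 1.2, 19.5]
opening: 0.341
grip_force: 72.4
```

Emit:
arm_command(
  translation=[
    [0,0,0],
    [0,0,0],
    [0,0,0],
    [0,0,0],
    [0,0,0],
  ],
  angular=[
    [0,0,0],
    [0,0,0],
    [0,0,0],
    [0,0,0],
    [0,0,0],
  ],
)

```text
time_s: 14.4
ee_pos: [522.9, -152.6, 106.6]
tcp_rot: [169.0, -22.5, 23.5]
contact_force: [-17.3, 1.2, 20.0]
opening: 0.349
grip_force: 72.4
```

Emit:
arm_command(
  translation=[
    [0,0,0],
    [0,0,0],
    [0,0,0],
    [0,0,0],
    [0,0,0],
  ],
  angular=[
    [0,0,0],
    [0,0,0],
    [0,0,0],
    [0,0,0],
    [0,0,0],
  ],
)

```text
time_s: 14.82
ee_pos: [522.9, -152.6, 106.6]
tcp_rot: [169.0, -22.5, 23.5]
contact_force: [-18.3, 1.2, 20.0]
opening: 0.345
grip_force: 72.4
```

```bash
python3 - <<'E'
from h import *
a=snap('scene','s4');s=sense();print(s['ee_pos'],s['contact_force'],s['moment'])
cv2.imwrite('pics/z5.png',cv2.resize(a['frame'][170:260,330:420,::-1],(540,540),interpolation=2))
E
```

```text
[ 522.93177247 -152.58370417  106.62379662] [-17.50226442   1.69800891  19.96080449] [ 2.26943565e-01  2.11347490e+00 -1.44921386e-03]
```

View pics/z5.png

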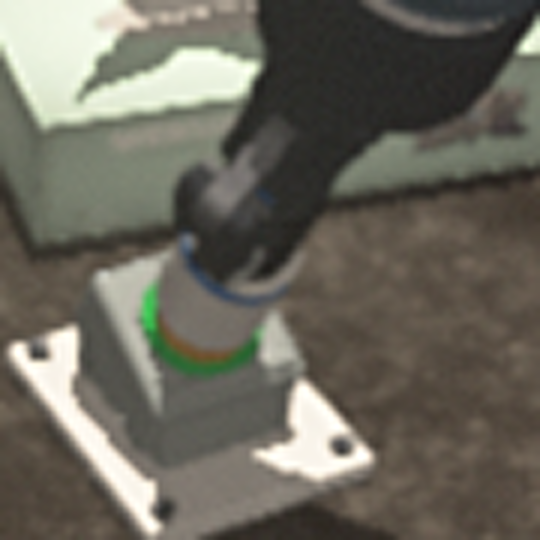

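The mouth sits on the brass shoulder at about (205,345), with the green ring round it. The axial push is steady at about 27 N, so the coupler is home and I'm handing in.

```bash
python3 -c "
from cell import *
print(hand_in())"
```

```text
the job is handed in; nothing more can be done
None
```

The coupler was held still for more than 2 s (about 1.3 s at the final spot) at about 4 cm off the nipple, then pressed on until it stopped on the brass shoulder. I handed it in still gripped and pushed home at about 27 N; `hand_in()` gave no verdict, and I judged the snap from the force drop and the last picture, not the ball and plunger readings.

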